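# Hold the spring clip open over the picture board

## Robot

A 7-joint arm with a two-finger parallel gripper is mounted at the origin on the work surface. World frame = base frame: x ahead of the robot, y to its left, z up, the work surface at z = 0. Lengths are in m, angles in rad, forces in N, time in s.
With the tool pointing down it reaches from about 0.4 to 0.85 m from the base axis. Payload 10.4 kg.
Tool frame: the origin (TCP) lies midway between the tips of the shut fingers; the grasp point (between the pads) lies 19 mm behind it (manip.tcp_to_grasp is the distance from the TCP to the grasp point, in m); z points along the fingers, y is the line along which they close (so a half turn about z gives the same grasp; the last joint's range is limited). The gripper opens to 85 mm and grips with 20 to 120 N. Pads are 22 mm wide; open, the fingers measure 114 mm over their backs; the gripper's body (76 mm by 85 mm) begins 54 mm behind the grasp point. The pads swing forward as they close: fully open they stand 13 mm farther back than shut.
Start: joints at [1.277, 0.332, -0.065, 1.46, 0.022, 1.35, -0.088], TCP at [0.167, -0.602, 0.231] pointing down, gripper open.
Joint ranges: [-2.6, 2.6], [-0.5, 2.12], [-1.47, 1.34], [0.16, 2.42], [-1.27, 4.41], [0.06, 2.06], [-2.6, 2.6]. Speed limits (rad/s): [2.22, 2.22, 2.79, 2.79, 3.14, 3.14, 3.14].

## Interface

Orientations are given as a unit quaternion [x, y, z, w].
In Python, from workcell import manip gives the robot as it stands.
- The arm moves only by the shell command python3 -m jog 'ROWS' [FORCE]. ROWS is a JSON object of lists of equal length, an entry for each row: "offset": the shift along the world's x, y, z in m, a list of three; "yaw": the turn about the world's z in degrees; "jaw": the closure, from 0 (fully open) to 1 (shut). A call has 1 to 20 rows; each row shifts and turns the commanded pose from where the row before left it; what a row does not reach is not made up. A row lasts 1/12 s, in which the tool goes at most 41.7 mm and 7.16 degrees, less where a joint would pass 70% of its speed; a pose out of reach is approached as far as the arm can. A call is refused whole if a number of a shift passes 0.0417 or a number of a turn 7.16, either way. A call with a gripper value outside its range is refused whole. The fingers move at their own pace and stop on an object; FORCE is the grip in N (left out, the last holds). Time passes only in rows, so rows that do not move let the fingers close. It gives the time, the measured TCP pose, the force, the opening and the grip force at its end, in the units of the state.
- manip.get_obs(): the state, without advancing time (a new reading comes with each control period).
- manip.camera(name): name is "side" or "top" or "wrist"; returns a dict with "frame" (384x512x3 uint8, red, green, blue), "camera_matrix" (3x3 intrinsics, pixels), "eye" and "attitude" of the camera in the world; the wrist camera has in their place "hand_eye" (4x4, takes a point from camera to tool coordinates, whose origin is the TCP and whose axes are the flange's). Camera axes: x right, y up, looking along -z (the intrinsics and any distortion apply to the point x, -y, -z); pixel columns grow to the right and rows downward; lengths in m; the calibration is good to about 2 mm. A picture is of the moment at which its call begins: read the wrist's pose just before it. There is no depth.
- manip.hand_in(): hands the job in; it is judged then, once.
Trained networks look in a picture, given as the dict that the camera call returned (one of the last four; its "shot" number tells which), for a name from the list of things; names that differ only in an ending like _2 or _b are one class to them, and where a whole thing is asked for, a point or a joint stands for the part that bears it (a point fixed in the world has none). Each returns a list of dicts, best first, with "score" (0 to 1); they miss things now and then, are a little off and sometimes report something else, mostly with a low value. They report only what shows in the picture. A call takes as long as a camera call. They do not tell look-alikes from the thing itself.
- manip.masks_of(picture, name): "region" (384x512 bool, what is visible of it).
- manip.tip_of(picture, name): "at" ([x, y, z] in m, in world coordinates, good to about 4 mm: a listed point, or the origin of a listed thing).
The state is a dict: "clock": time; "joint_pos": joint angles; "joint_velocities": joint speeds; "tau": joint torques, N m; "position": TCP position; "ee_rot": TCP orientation; "ft_force": force on the tool from outside, world axes, zero at the start; "torque": the same for the moment, N m; "grip_width": opening from 0.0 (shut) to 1.0 (fully open); "grasp_force": force on a finger pad.
Only numpy, scipy, OpenCV 4.12 (cv2) and the standard library are available. Lean on these libraries where they do the work, as an engineer would, in place of code of your own. Each camera call takes 0.05 s, during which the arm holds its last target. There are 200 camera calls.

## Task

Squeeze the big spring clip off the wall of the wooden tray and bring it to the big picture board, over the middle of its top edge: hold it squeezed wide open astride that edge, one jaw well down each side and no part of it touching the board, so that I can slip a print in under it. Finish there, still holding the clip open: do not let it close, rest it on the board or let go. Leave the tray, the board and everything else where they are.

Things in the scene. Friction and masses are not known exactly. Their poses are not given: they have to be found in the camera images.
- clip: Big steel bulldog clip, 71 mm tall, 50 mm wide, 45 g. Starts pushed home on the tray's near (-x) wall, jaws down, gripping that 5 mm wall, handles in a V above. Origin on the pivot pin, at first 5 mm above the rim (barrel radius 5 mm); z up to the handles, y along pin and wall, x from leaf to leaf. The frame is the -x leaf's: it turns by half the spread. Leaves alike: either way round serves.
- clip_leaf (a joint): Spread of the clip: turn of its +x leaf about the pin against the -x leaf (rad), growing as the jaws open: 0 on the 5 mm tray wall, -0.147 lips together, 0.66 at the stop. Lip gap about 5 mm + 34 mm x value (26 mm at the stop). A spring closes it, 0.17 N m at 0 plus 0.25 N m per rad.
- clip_lip_a (a point): Inner face of the -x leaf's jaw lip (a 4 mm round bar, 50 mm long in y), middle of its length, 34 mm below the pin.
- clip_lip_b (a point): The same on the +x leaf.
- clip_end_a (a point): Outside of the rolled end of the -x leaf's handle, 33 mm above the pin, 22 mm to its side. The handles are flat plates 32 mm wide in y, from 7 mm beside the pin up to here (tops 35 mm above it). Over the outsides the two ends measure 44 mm on the tray, 20 mm at the stop; pinching them together along x opens the jaws, with about 5 N to start and 9 N at the stop.
- clip_end_b (a point): The same on the +x leaf.
- board: The big picture board in its stand: a plain off-white card board 4 mm thick (x), 160 mm wide (y), standing upright in the slot of a pale wooden block 50 x 190 x 25 mm (x, y, z); its top edge is 125 mm above the table. About 0.5 kg, loose on the table. Origin under the middle of the block; x square to the board's faces, y along its top edge, z up.
- board_top (a point): Middle of the big board's top edge (125 mm above the table), axes as the board's.
- tray: Open dark wooden tray 160 x 240 x 60 mm (x, y, z), walls and floor 5 mm thick, about 0.7 kg, loose on the table. Origin under its middle, z up; the clip sits on its -x wall, whose middle plane lies 77.5 mm from the origin.
- small_stand: Bystander: small photo card (60 mm wide) in a small wooden block, 84 mm tall in all. Not the board meant. Origin under the block.
- small_clip: Bystander: small spring clip, about 30 mm long, lying on its side on the table near the big board. Not the clip meant. Origin under it.
- candle: Bystander: amber candle jar, 64 mm across, 75 mm tall, near the big board. Origin under it.
- mug: Bystander: white mug, 72 mm across, 85 mm tall, between tray and board. Origin under it.
- ring_box: Bystander: grey ring box 50 x 50 x 36 mm, inside the tray. Origin under it.
- hairbrush: Bystander: hairbrush with a dark wooden handle, lying on the right. Origin under it.
- scent: Bystander: scent bottle, 44 mm across, 100 mm tall, on the left. Origin under it.
There are look-alikes about, which are no part of the job. What is shaped like the clip but green or red is not meant.

How it is judged:
On the way:
1. the big clip has been taken off the tray and is held up by the fingers (height (world z) of clip above 0.11 m and contact force between the fingers and clip above 1 N and contact force between clip and tray below 0.05 N), for 0.2 s.
At the end, for the whole second after the job is handed in: Fingers hold the clip still, lips over 15 mm apart, one each side of the big board, each 3 mm or more off its face and over 10 mm below its top edge; clip within 30 mm of mid-edge, within 15 degrees of square, not touching the board. Board within 20 mm, tray within 30 mm of its place (((x of clip_lip_a in the frame of board below -0.005 m and x of clip_lip_b in the frame of board above 0.005 m) or (x of clip_lip_b in the frame of board below -0.005 m and x of clip_lip_a in the frame of board above 0.005 m)) and distance between clip_lip_a and clip_lip_b above 0.015 m and z of each of clip_lip_a, clip_lip_b in the frame of board_top below -0.01 m and y of clip in the frame of board_top between -0.03 and 0.03 m and angle between the y axis of clip and the y axis of board, either way round below 0.26 rad and contact force between clip and board below 0.2 N and contact force between the fingers and clip above 2 N and linear speed of clip below 0.03 m/s and angle between board's own z axis and vertical below 0.1 rad and distance of board from where it was at the start of the episode below 0.02 m and distance of tray from where it was at the start of the episode below 0.03 m); the arm keeps its last pose, push and grip.
It fails at once if the big board or its stand is shoved more than 20 mm (distance of board from where it was at the start of the episode above 0.02 m).
It fails at once if the tray is shoved more than 30 mm (distance of tray from where it was at the start of the episode above 0.03 m).
It fails at once if another thing on the table is shoved or knocked more than 30 mm (distance of any of small_stand, small_clip, candle, mug, ring_box, hairbrush, scent from where it was at the start of the episode above 0.03 m).
It also fails if it takes over 40 s, if anything falls off the work surface, if the arm or the gripper's body presses on something with over 40 N, if the wrist force passes 120 N, or if a joint passes its speed limit or range.

## Working session

There is one attempt and no reset: what is moved stays moved. The work goes in short steps, Python scripts to look and compute and a shell command to move; the robot and the scene stay as the last step left them, time stands still between calls to the robot, and variables do not carry over. Pictures are saved under pics/ and viewed, at most 10 in all, crops included, and the job is handed in when it is done.

```bash
mkdir -p pics; ls
python3 - <<'E'
from workcell import manip
import cv2, numpy as np
o=manip.get_obs(); print({k:np.round(v,3).tolist() for k,v in o.items()}, manip.tcp_to_grasp)
ims=[]
for n in ["side","top"]:
    c=manip.camera(n); ims.append(c["frame"][:,:,::-1]); print(n,np.round(c["eye"],3),np.round(c["attitude"],3).tolist(),np.round(c["camera_matrix"],1).tolist())
    cv2.imwrite(f"pics/{n}0.png",c["frame"][:,:,::-1])
    for t in ["clip","clip_end_a","clip_lip_a","board","board_top","tray","mug","candle","small_stand","small_clip","ring_box","hairbrush","scent"]:
        print(n,t,[(np.round(r["at"],3).tolist(),round(float(r["score"]),2)) for r in manip.tip_of(c,t)][:4])
E
```

```text
pics
{'clock': 0.0, 'joint_pos': [1.277, 0.333, -0.065, 1.461, 0.022, 1.35, -0.089], 'joint_velocities': [0.0, 0.0, -0.001, 0.001, 0.0, -0.001, 0.0], 'tau': [0.001, -62.544, 0.049, -39.159, 0.016, 0.01, 0.0], 'position': [0.167, -0.602, 0.23], 'ee_rot': [0.991, 0.135, -0.0, -0.001], 'ft_force': [-0.873, 0.266, -0.216], 'torque': [0.01, 0.023, 0.028], 'grasp_force': 0.0, 'grip_width': 0.999} 0.0187
side [0.406 0.82  0.665] [-0.031, 0.472, 0.878, -0.073] [[384.5, 0.0, 256.2], [0.0, 384.5, 193.3], [0.0, 0.0, 1.0]]
side clip [([0.35, -0.199, 0.034], 0.7), ([0.283, -0.255, 0.036], 0.63), ([0.443, -0.229, 0.03], 0.49), ([0.445, -0.231, 0.068], 0.44)]
side clip_end_a [([0.353, -0.178, 0.069], 0.83), ([0.286, -0.233, 0.065], 0.81), ([0.341, -0.219, 0.073], 0.61), ([0.282, -0.277, 0.071], 0.52)]
side clip_lip_a [([0.344, -0.192, 0.002], 0.82), ([0.283, -0.253, -0.003], 0.73), ([0.444, -0.229, 0.032], 0.61), ([0.348, -0.199, 0.0], 0.57)]
side board [([0.568, 0.212, -0.002], 0.71), ([0.447, -0.229, 0.069], 0.51)]
side board_top [([0.57, 0.215, 0.124], 0.67)]
side tray [([0.521, -0.224, -0.003],
[... 638 characters left out ...]
-0.218, 0.066], 0.64), ([0.421, -0.238, 0.099], 0.6), ([0.292, -0.234, 0.073], 0.6)]
top clip_lip_a [([0.441, -0.229, 0.033], 0.74), ([0.283, -0.255, 0.002], 0.67), ([0.35, -0.199, 0.004], 0.6), ([0.349, -0.198, 0.002], 0.54)]
top board [([0.568, 0.214, -0.002], 0.7)]
top board_top [([0.57, 0.214, 0.128], 0.56), ([0.445, -0.228, 0.037], 0.21)]
top tray [([0.522, -0.224, 0.006], 0.84)]
top mug [([0.513, 0.008, 0.0], 0.79)]
top candle [([0.464, 0.18, -0.001], 0.68)]
top small_stand [([0.752, -0.017, 0.004], 0.68)]
top small_clip [([0.445, -0.228, 0.064], 0.68)]
top ring_box [([0.536, -0.228, 0.006], 0.67)]
top hairbrush [([0.585, -0.444, 0.004], 0.66)]
top scent [([0.546, 0.464, 0.002], 0.71)]
```

View pics/side0.png

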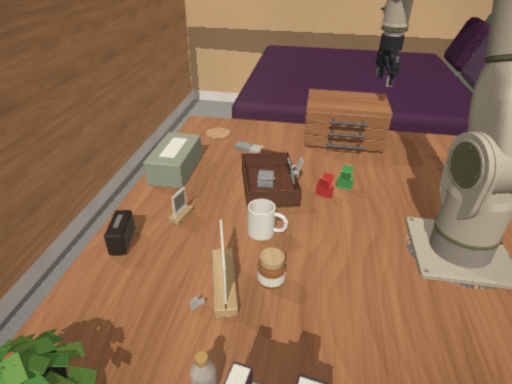

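View pics/top0.png

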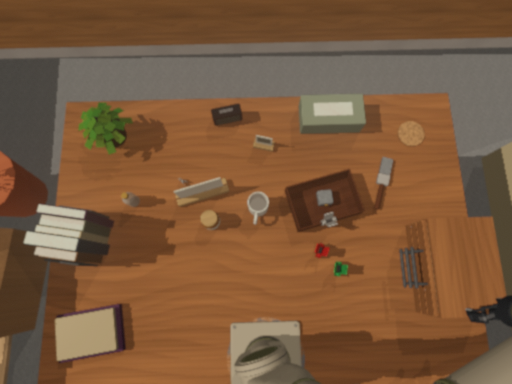

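Look-alikes: steel clip on the tray's near wall at side (296,168) / top (330,219); red clip at side (326,185) / top (322,251); green clip at side (346,177) / top (341,269). There is also a tiny grey clip near the board, at side (197,302). I choose the steel one on the wall. The board is the large plate at side (224,265) / top (202,190).

```bash
cat > h.py <<'E'
from workcell import manip
import cv2, numpy as np
from scipy.spatial.transform import Rotation as R
from scipy.optimize import minimize
def pose(c):
    if "eye" in c: return R.from_quat(c["attitude"]).as_matrix(), np.array(c["eye"])
    return c["Rw"], c["tw"]
def proj(c,P):
    Rm,t=pose(c); q=(np.atleast_2d(P)-t)@Rm; q=q*[1,-1,-1]; p=q@np.array(c["camera_matrix"]).T
    return p[:,:2]/p[:,2:]
def wrist():
    o=manip.get_obs(); c=manip.camera("wrist"); T=np.array(c["hand_eye"]); Rt=R.from_quat(o["ee_rot"]).as_matrix()
    c["Rw"]=Rt@T[:3,:3]; c["tw"]=Rt@T[:3,3]+o["position"]; return c
def box(x0,x1,y0,y1,z0,z1): return np.array([[x,y,z] for x in(x0,x1) for y in(y0,y1) for z in(z0,z1)])
BOARD=[box(-.025,.025,-.095,.095,0,.025),box(-.002,.002,-.08,.08,.02,.125)]
TRAY=[box(-.08,.08,-.12,.12,0,.06)]
def sil(c,boxes,p):
    m=np.zeros((384*4,512*4),np.uint8); Rz=R.from_euler("z",p[2]).as_matrix()
    for b in boxes:
        u=proj(c,b@Rz.T+[p[0],p[1],0]); cv2.fillConvexPoly(m,cv2.convexHull(np.round(u*4*16).astype(np.int32)),255,shift=4)
    return cv2.resize(m,(512,384),interpolation=cv2.INTER_AREA)/255.
def fit(views,boxes,p0):
    f=lambda p:sum((abs(sil(c,boxes,[p[0],p[1],p[2]/5])-m)*~ig).sum() for c,m,ig in views)
    p0=[p0[0],p0[1],p0[2]*5]
    r=minimize(f,p0,method="Nelder-Mead",options=dict(initial_simplex=np.array([p0]*4)+np.vstack([np.zeros(3),np.diag([.01,.01,.3])]),xatol=1e-4,fatol=.1))
    return np.array([r.x[0],r.x[1],r.x[2]/5]),r.fun
E
python3 - <<'E'
from h import *
for nm,B,p0 in [("tray",TRAY,[.521,-.224,.27]),("board",BOARD,[.569,.213,.3])]:
    V=[]
    for n in ["side","top"]:
        c=manip.camera(n); m=manip.masks_of(c,nm)[0]["region"]
        ig=np.zeros_like(m)
        for o in ["clip","ring_box","mug","candle"]:
            for r in manip.masks_of(c,o):
                if r["score"]>.3: ig|=cv2.dilate(r["region"].astype(np.uint8),np.ones((3,3)))>0
        if nm=="board": ig&=~m
        V.append((c,m,ig))
    for v in (V,V[:1],V[1:]):
        p,e=fit(v,B,p0); print(nm,np.round(p,4),np.degrees(p[2]).round(1),round(e),[int(x[1].sum()) for x in v])
c=manip.camera("side"); d=manip.camera("top")
a=cv2.resize(c["frame"][135:210,240:370,::-1],None,fx=4,fy=4,interpolation=2)
b=cv2.resize(d["frame"][165:285,280:370,::-1],None,fx=3,fy=2.5,interpolation=2)
cv2.imwrite("pics/crop.png",np.hstack([a,b]))
E
```

```text
tray [ 0.5228 -0.2244  0.2574] 14.7 243 [2377, 2963]
tray [ 0.5213 -0.2174  0.246 ] 14.1 113 [2377]
tray [ 0.5231 -0.2253  0.2562] 14.7 63 [2963]
board [0.5686 0.2128 0.2782] 15.9 203 [1542, 891]
board [0.5681 0.2138 0.2744] 15.7 140 [1542]
board [0.5696 0.2101 0.2834] 16.2 41 [891]
```

View pics/crop.png

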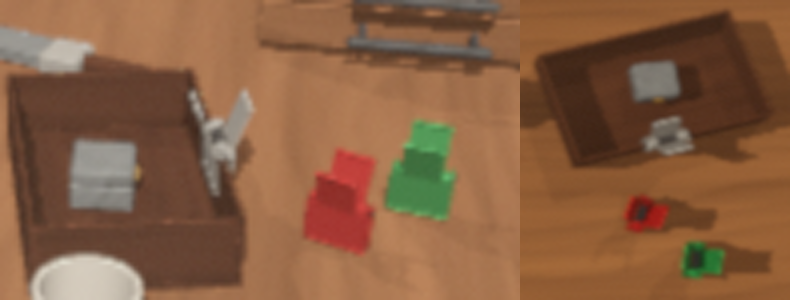

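The crop confirms it: the grey steel clip sits astride the tray's near wall, and the red and green ones stand on the table. Tray yaw is about 14.7°, and the clip is at about (0.444, −0.231). I'll move above it while turning about +89°.

```bash
python3 -m jog '{"offset":[[0,0,0.03],[0,0,0.03],[0.0173,0.0232,0],[0.0173,0.0232,0],[0.0173,0.0232,0],[0.0173,0.0232,0],[0.0173,0.0232,0],[0.0173,0.0232,0],[0.0173,0.0232,0],[0.0173,0.0232,0],[0.0173,0.0232,0],[0.0173,0.0232,0],[0.0173,0.0232,0],[0.0173,0.0232,0],[0.0173,0.0232,0],[0.0173,0.0232,0],[0.0173,0.0232,0],[0.0173,0.0232,0],[0,0,0],[0,0,0]],"yaw":[0,0,5.57,5.57,5.57,5.57,5.57,5.57,5.57,5.57,5.57,5.57,5.57,5.57,5.57,5.57,5.57,5.57,0,0],"jaw":[0,0,0,0,0,0,0,0,0,0,0,0,0,0,0,0,0,0,0,0]}' 30
cat > look.py <<'E'
from h import *
import sys
o=manip.get_obs(); print("t",o["clock"],"pos",np.round(o["position"],4),"x-yaw",np.degrees(np.arctan2(*R.from_quat(o["ee_rot"]).as_matrix()[[1,0],0])).round(2),"j7",o["joint_pos"][6])
for n in ["wrist","top","side"]:
    c=wrist() if n=="wrist" else manip.camera(n)
    if n==sys.argv[1]: cv2.imwrite(sys.argv[2],c["frame"][:,:,::-1])
    for t in sys.argv[3:]:
        print(n,t,[(np.round(r["at"],3).tolist(),round(float(r["score"]),2)) for r in manip.tip_of(c,t)][:4])
E
python3 look.py wrist pics/w1.png clip clip_end_a clip_lip_a tray
```

```text
clock: 4.37
position: [0.4448, -0.2296, 0.2915]
ee_rot: [0.61, 0.792, 0.0, 0.0]
ft_force: [-0.3, -0.7, 0.5]
grip_width: 1.001
grasp_force: 0.0
t 4.3667 pos [ 0.4448 -0.2296  0.2915] x-yaw 104.81 j7 0.6226683800356169
wrist clip [([0.351, -0.194, 0.033], 0.91), ([0.278, -0.253, 0.032], 0.71), ([0.441, -0.231, 0.066], 0.67)]
wrist clip_end_a [([0.341, -0.211, 0.066], 0.95), ([0.277, -0.275, 0.069], 0.95), ([0.427, -0.235, 0.098], 0.89), ([0.355, -0.177, 0.064], 0.7)]
wrist clip_lip_a [([0.45, -0.228, 0.028], 0.86), ([0.287, -0.255, 0.002], 0.68), ([0.345, -0.197, -0.001], 0.67), ([0.443, -0.232, 0.03], 0.63)]
wrist tray [([0.524, -0.222, 0.002], 0.72)]
top clip [([0.349, -0.199, 0.035], 0.56), ([0.442, -0.232, 0.063], 0.48), ([0.28, -0.256, 0.033], 0.44)]
top clip_end_a [([0.419, -0.237, 0.096], 0.63), ([0.353, -0.178, 0.068], 0.62), ([0.335, -0.218, 0.064], 0.5), ([0.28, -0.276, 0.066], 0.47)]
top clip_lip_a [([0.44, -0.228, 0.032], 0.72), ([0.282, -0.257, 0.002], 0.58), ([0.282, -0.252, 0.0], 0.58), ([0.351, -0.199, 0.007], 0.52)]
top tray [([0.525, -0.222, 0.004], 0.87)]
side clip [([0.426, -0.236, 0.097], 0.71), ([0.449, -0.23, 0.068], 0.56), ([0.348, -0.202, 0.037], 0.53)]
side clip_end_a [([0.355, -0.175, 0.068], 0.69), ([0.338, -0.214, 0.068], 0.63), ([0.287, -0.23, 0.068], 0.56), ([0.28, -0.28, 0.07], 0.54)]
side clip_lip_a [([0.282, -0.255, 0.0], 0.79), ([0.28, -0.259, -0.003], 0.68), ([0.347, -0.2, 0.002], 0.67), ([0.448, -0.228, 0.028], 0.57)]
side tray [([0.522, -0.223, -0.002], 0.82)]
```

View pics/w1.png

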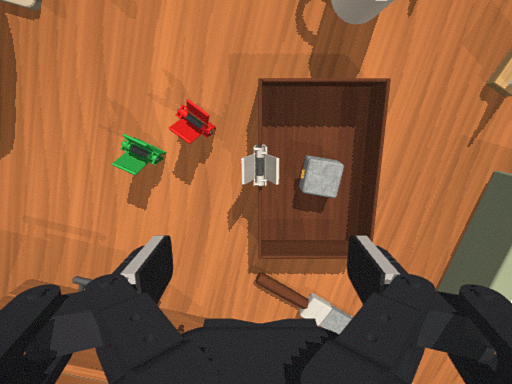

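The wrist view shows the steel clip at (260,167) on the wall line x≈261, square to the image. Red is at (192,122) and green at (138,153). I'll refine by ray intersection.

Run:
```python
from h import *
c=wrist(); o=manip.get_obs(); K=np.array(c["camera_matrix"])
def ray(u,v,z):
    d=np.linalg.inv(K)@[u,v,1]*[1,-1,-1]; d=c["Rw"]@d; return c["tw"]+d*(z-c["tw"][2])/d[2]
ms=[r for r in manip.masks_of(c,"clip")]
for r in ms:
    y,x=np.nonzero(r["region"]); print(r["score"],x.min(),x.max(),y.min(),y.max(),x.mean(),y.mean())
a=ray(243,168.5,.098);b=ray(279.5,168,.098)
print("ends",a,b,np.linalg.norm(a-b),"mid",(a+b)/2, "dir",np.degrees(np.arctan2(*(b-a)[[1,0]])))
print("pin",ray(260.5,167,.067)); p=ray(261,80,.06);q=ray(261,256,.06); print("wall outer",p,q,np.linalg.norm(p-q),np.degrees(np.arctan2(-(p-q)[0],(p-q)[1])))
m=manip.masks_of(c,"tray")[0]["region"]; y,x=np.nonzero(m); print(x.min(),x.max(),y.min(),y.max())
```

```text
0.74 114 165 134 174 137.8071748878924 154.67982062780268
0.69 242 279 144 185 260.5029142381349 166.42797668609492
0.64 170 215 99 141 192.07957559681697 121.41821396993811
0.22 257 390 76 258 320.5974552643585 161.76833781112182
ends [ 0.42570941 -0.23233779  0.098     ] [ 0.46669621 -0.22101756  0.098     ] 0.042521351200993596 mid [ 0.44620281 -0.22667767  0.098     ] dir 15.439727227788664
pin [ 0.44648775 -0.23083442  0.067     ]
wall outer [ 0.42056953 -0.12951143  0.06      ] [ 0.47967117 -0.35456622  0.06      ] 0.232685766903005 14.714200320755504
258 390 75 258
```

```bash
python3 -m jog '{"offset":[[0.001,0,-0.02],[0,0,-0.03],[0,0,-0.03],[0,0,-0.03],[0,0,-0.03],[0,0,-0.03],[0,0,-0.02],[0,0,-0.015],[0,0,-0.0075],[0,0,0]],"yaw":[0,0,0,0,0,0,0,0,0,0],"jaw":[0,0,0,0,0,0,0,0,0,0]}' 30
python3 look.py side pics/s2.png clip clip_end_a
python3 - <<'E'
import cv2
i=cv2.imread("pics/s2.png"); cv2.imwrite("pics/s2c.png",cv2.resize(i[110:220,220:370],None,fx=5,fy=5,interpolation=2))
E
```

```text
clock: 6.1
position: [0.4442, -0.2306, 0.0775]
ee_rot: [0.611, 0.791, -0.0, -0.001]
ft_force: [-0.1, 1.2, 0.2]
grip_width: 0.999
grasp_force: 0.0
t 6.1 pos [ 0.4442 -0.2306  0.0775] x-yaw 104.64 j7 0.5263605193863925
wrist clip [([0.442, -0.232, 0.065], 0.75), ([0.281, -0.254, 0.033], 0.66), ([0.348, -0.193, 0.036], 0.57)]
wrist clip_end_a [([0.426, -0.237, 0.101], 0.84), ([0.34, -0.212, 0.066], 0.78), ([0.461, -0.225, 0.093], 0.76), ([0.355, -0.179, 0.067], 0.72)]
top clip [([0.35, -0.2, 0.036], 0.59), ([0.446, -0.23, 0.062], 0.56)]
top clip_end_a [([0.355, -0.178, 0.066], 0.7), ([0.421, -0.233, 0.099], 0.57), ([0.466, -0.224, 0.095], 0.42), ([0.338, -0.216, 0.064], 0.41)]
side clip [([0.349, -0.201, 0.036], 0.79), ([0.447, -0.228, 0.069], 0.69)]
side clip_end_a [([0.285, -0.235, 0.067], 0.69), ([0.338, -0.218, 0.069], 0.64), ([0.281, -0.28, 0.072], 0.57), ([0.536, -0.23, 0.004], 0.54)]
```

View pics/s2c.png

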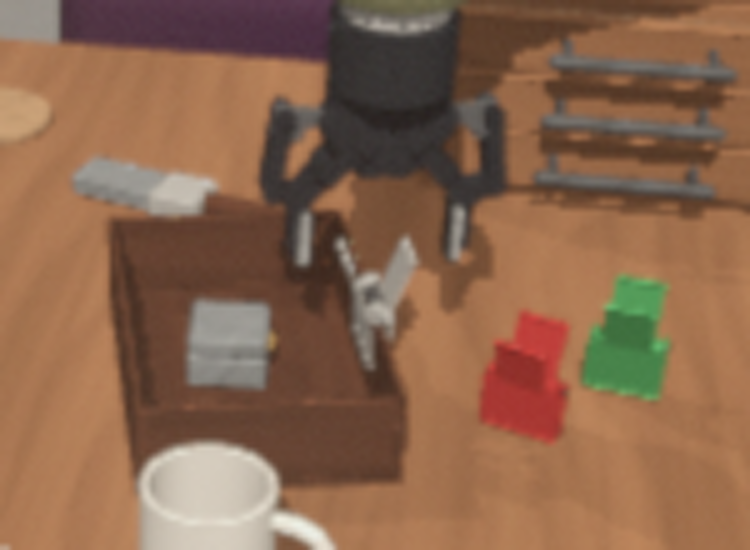

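Side view: the open pads (300 and 455) straddle the handles (340 and 410), centred, with the tips above the rim. Squeezing now.

```bash
python3 -m jog '{"offset":[[0.001,0,0.001],[0,0,0],[0,0,0],[0,0,0],[0,0,0],[0,0,0],[0,0,0],[0,0,0],[0,0,0],[0,0,0],[0,0,0],[0,0,0],[0,0,0],[0,0,0],[0,0,0],[0,0,0]],"yaw":[0,0,0,0,0,0,0,0,0,0,0,0,0,0,0,0],"jaw":[0.2,0.35,0.45,0.55,0.65,0.75,0.85,1,1,1,1,1,1,1,1,1]}' 40
python3 look.py side pics/s3.png clip clip_end_a clip_lip_a tray
python3 - <<'E'
import cv2
i=cv2.imread("pics/s3.png"); cv2.imwrite("pics/s3c.png",cv2.resize(i[110:220,220:370],None,fx=5,fy=5,interpolation=2))
E
```

```text
clock: 7.88
position: [0.4481, -0.2316, 0.0819]
ee_rot: [0.611, 0.791, 0.001, 0.002]
ft_force: [1.2, 0.7, 15.1]
grip_width: 0.218
grasp_force: 38.5
t 7.8833 pos [ 0.4481 -0.2316  0.0819] x-yaw 104.65 j7 0.5257496444213352
wrist clip [([0.447, -0.233, 0.067], 0.96), ([0.348, -0.197, 0.034], 0.73)]
wrist clip_end_a [([0.442, -0.233, 0.101], 0.81), ([0.454, -0.227, 0.102], 0.8), ([0.356, -0.181, 0.064], 0.8), ([0.343, -0.214, 0.064], 0.69)]
wrist clip_lip_a [([0.432, -0.234, 0.034], 0.96), ([0.459, -0.228, 0.034], 0.96), ([0.287, -0.256, 0.004], 0.78), ([0.286, -0.251, 0.0], 0.66)]
wrist tray [([0.524, -0.221, 0.001], 0.89)]
top clip [([0.348, -0.199, 0.037], 0.61), ([0.449, -0.231, 0.063], 0.59)]
top clip_end_a [([0.353, -0.18, 0.068], 0.69), ([0.432, -0.23, 0.106], 0.61), ([0.338, -0.218, 0.064], 0.61), ([0.458, -0.226, 0.104], 0.53)]
top clip_lip_a [([0.434, -0.231, 0.037], 0.6), ([0.349, -0.2, 0.004], 0.57), ([0.347, -0.2, 0.006], 0.44), ([0.466, -0.226, 0.032], 0.36)]
top tray [([0.522, -0.221, 0.003], 0.76)]
side clip [([0.347, -0.199, 0.036], 0.69), ([0.448, -0.231, 0.065], 0.66), ([0.281, -0.257, 0.037], 0.64)]
side clip_end_a [([0.285, -0.278, 0.071], 0.77), ([0.345, -0.218, 0.07], 0.65), ([0.457, -0.225, 0.101], 0.59), ([0.286, -0.234, 0.068], 0.54)]
side clip_lip_a [([0.347, -0.195, 0.004], 0.83), ([0.434, -0.232, 0.033], 0.67), ([0.278, -0.256, -0.001], 0.63), ([0.282, -0.253, -0.002], 0.48)]
side tray [([0.523, -0.221, -0.002], 0.94)]
```

View pics/s3c.png

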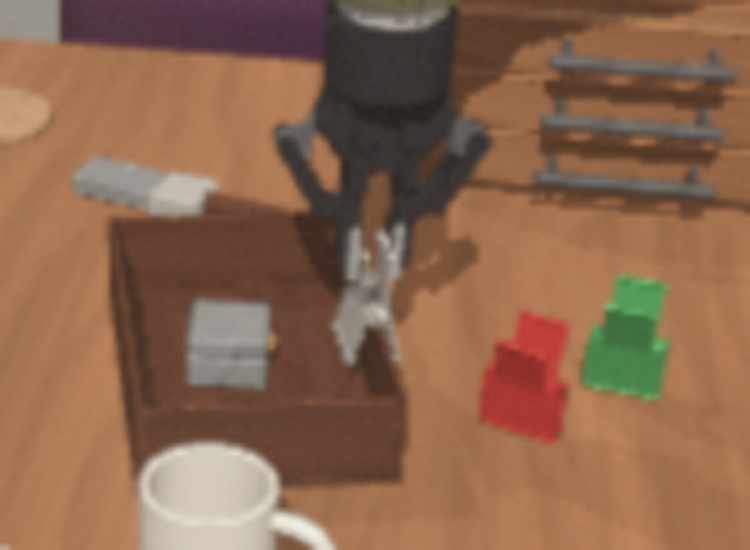

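The clip is squeezed to its stop (opening 0.218, about 19 mm) with the lips spread off the wall. Lifting straight up.

```bash
python3 -m jog '{"offset":[[0,0,0.005],[0,0,0.008],[0,0,0.01],[0,0,0.015],[0,0,0.02],[0,0,0.03],[0,0,0.03],[0,0,0.025],[0,0,0.01],[0,0,0],[0,0,0],[0,0,0]],"yaw":[0,0,0,0,0,0,0,0,0,0,0,0],"jaw":[1,1,1,1,1,1,1,1,1,1,1,1]}' 40
python3 look.py wrist pics/w4.png clip clip_end_a clip_lip_a tray board_top
```

```text
clock: 9.63
position: [0.4452, -0.2308, 0.2313]
ee_rot: [0.611, 0.791, -0.0, -0.001]
ft_force: [-0.4, 0.1, -0.5]
grip_width: 0.212
grasp_force: 39.1
t 9.6333 pos [ 0.4452 -0.2308  0.2313] x-yaw 104.64 j7 0.605174272060553
wrist clip [([0.35, -0.194, 0.035], 0.92), ([0.282, -0.256, 0.034], 0.8), ([0.443, -0.231, 0.213], 0.78), ([0.534, -0.228, 0.003], 0.71)]
wrist clip_end_a [([0.353, -0.176, 0.065], 0.95), ([0.341, -0.214, 0.068], 0.79), ([0.277, -0.277, 0.067], 0.74), ([0.436, -0.233, 0.256], 0.72)]
wrist clip_lip_a [([0.346, -0.197, -0.002], 0.97), ([0.288, -0.254, -0.0], 0.95), ([0.285, -0.253, 0.0], 0.93), ([0.346, -0.2, 0.005], 0.86)]
wrist tray [([0.523, -0.223, 0.002], 0.79)]
wrist board_top [([0.436, -0.233, 0.255], 0.54)]
top clip [([0.35, -0.198, 0.037], 0.43), ([0.444, -0.229, 0.212], 0.4)]
top clip_end_a [([0.352, -0.182, 0.07], 0.65), ([0.334, -0.217, 0.064], 0.57), ([0.513, 0.008, 0.002], 0.51), ([0.432, -0.231, 0.255], 0.42)]
top clip_lip_a [([0.348, -0.2, 0.004], 0.65), ([0.43, -0.231, 0.186], 0.64), ([0.348, -0.199, 0.006], 0.57), ([0.462, -0.224, 0.184], 0.46)]
top tray [([0.519, -0.223, 0.002], 0.85)]
top board_top [([0.569, 0.214, 0.127], 0.94), ([0.459, -0.226, 0.184], 0.52)]
side clip [([0.348, -0.201, 0.033], 0.87), ([0.446, -0.228, 0.218], 0.65), ([0.285, -0.255, 0.036], 0.58)]
side clip_end_a [([0.353, -0.178, 0.069], 0.75), ([0.28, -0.279, 0.071], 0.69), ([0.437, -0.231, 0.256], 0.64), ([0.454, -0.224, 0.255], 0.61)]
side clip_lip_a [([0.284, -0.256, -0.0], 0.71), ([0.438, -0.234, 0.254], 0.63), ([0.431, -0.23, 0.186], 0.6), ([0.279, -0.261, -0.002], 0.57)]
side tray [([0.523, -0.223, -0.003], 0.97)]
side board_top [([0.573, 0.211, 0.124], 0.71)]
```

View pics/w4.png

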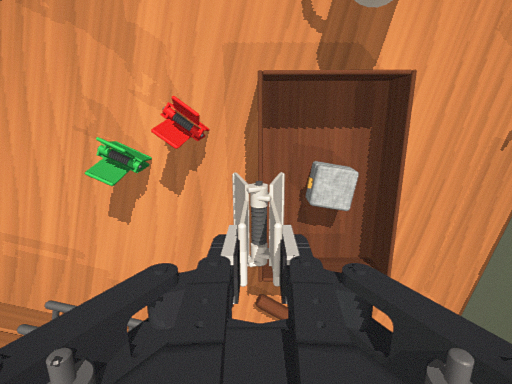

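The clip hangs squarely between the pads, wide open (235–283 px), and the tray has not moved. Pin is at about TCP − 16 mm. Carrying it high over to the board.

```bash
python3 -m jog '{"offset":[[0.004,0.0133,0],[0.0077,0.0277,0],[0.0077,0.0277,0],[0.0077,0.0277,0],[0.0077,0.0277,0],[0.0077,0.0277,0],[0.0077,0.0277,0],[0.0077,0.0277,0],[0.0077,0.0277,0],[0.0077,0.0277,0],[0.0077,0.0277,0],[0.0077,0.0277,0],[0.0077,0.0277,0],[0.0077,0.0277,0],[0.0077,0.0277,0],[0.0077,0.0277,0],[0.004,0.0145,0],[0,0,0],[0,0,0]],"yaw":[0,0.1,0.1,0.1,0.1,0.1,0.1,0.1,0.1,0.1,0.1,0.1,0.1,0,0,0,0,0,0],"jaw":[1,1,1,1,1,1,1,1,1,1,1,1,1,1,1,1,1,1,1]}'
python3 look.py side pics/s5.png clip clip_end_a clip_lip_a board board_top
python3 - <<'E'
from h import *
o=manip.get_obs(); c=wrist()
K=np.array(c["camera_matrix"])
f=c["frame"][:,:,::-1].copy()
for e in proj(c,R.from_euler("z",.279).apply([[0,-.08,.125],[0,0,.125],[0,.08,.125]])+[.5688,.2125,0]):
    print(e); cv2.circle(f,tuple(np.round(e).astype(int).tolist()),3,(0,0,255),-1)
g=cv2.resize(cv2.imread("pics/s5.png")[170:340,140:320],None,fx=2.2,fy=2.2,interpolation=2)
cv2.imwrite("pics/c5.png",np.hstack([f[:374,:400],g[:374]]))
E
```

```text
clock: 12.12
position: [0.5693, 0.213, 0.2325]
ee_rot: [0.602, 0.798, -0.0, -0.0]
ft_force: [0.6, -0.1, -0.3]
grip_width: 0.213
grasp_force: 39.1
t 12.1167 pos [0.5693 0.213  0.2325] x-yaw 105.93 j7 -0.3584027025029212
wrist clip [([0.565, 0.212, 0.216], 0.65), ([0.577, 0.221, 0.181], 0.64)]
wrist clip_end_a [([0.561, 0.211, 0.252], 0.73), ([0.575, 0.217, 0.253], 0.65)]
wrist clip_lip_a [([0.554, 0.214, 0.185], 0.88), ([0.583, 0.22, 0.183], 0.75)]
wrist board [([0.565, 0.213, 0.005], 0.97)]
wrist board_top [([0.568, 0.216, 0.124], 0.79)]
top clip [([0.283, -0.253, 0.032], 0.54), ([0.35, -0.199, 0.038], 0.42)]
top clip_end_a [([0.338, -0.219, 0.066], 0.6), ([0.352, -0.178, 0.069], 0.47), ([0.28, -0.278, 0.067], 0.42), ([0.29, -0.233, 0.07], 0.41)]
top clip_lip_a [([0.281, -0.261, 0.004], 0.69), ([0.352, -0.2, 0.004], 0.58), ([0.283, -0.249, 0.003], 0.45), ([0.354, -0.199, 0.003], 0.4)]
top board [([0.753, -0.014, -0.0], 0.33)]
top board_top []
side clip [([0.568, 0.214, 0.217], 0.84), ([0.281, -0.255, 0.037], 0.72), ([0.348, -0.201, 0.035], 0.61), ([0.561, 0.212, 0.252], 0.59)]
side clip_end_a [([0.354, -0.177, 0.068], 0.91), ([0.562, 0.212, 0.255], 0.89), ([0.279, -0.279, 0.072], 0.84), ([0.34, -0.217, 0.071], 0.68)]
side clip_lip_a [([0.282, -0.254, -0.003], 0.78), ([0.346, -0.199, -0.002], 0.61), ([0.279, -0.258, 0.0], 0.61), ([0.578, 0.22, 0.183], 0.6)]
side board [([0.569, 0.215, 0.002], 0.64)]
side board_top [([0.569, 0.212, 0.125], 0.75), ([0.561, 0.209, 0.253], 0.19)]
[257.75241477 270.4388931 ]
[257.39201667 189.41988935]
[256.96887817  94.29657983]
```

View pics/c5.png

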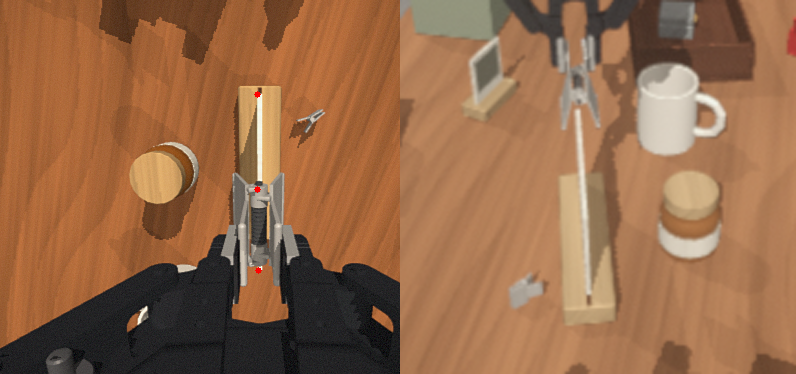

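Wrist view: the board edge (x≈260) runs midway between the lips (235 and 283) and parallel to them. Side view: the clip sits right over the edge. Lowering about 78 mm.

```bash
python3 -m jog '{"offset":[[0.0005,0.002,-0.01],[0,0,-0.01],[0,0,-0.01],[0,0,-0.01],[0,0,-0.01],[0,0,-0.01],[0,0,-0.008],[0,0,-0.006],[0,0,-0.0045],[0,0,0],[0,0,0],[0,0,0],[0,0,0]],"yaw":[0,0,0,0,0,0,0,0,0,0,0,0,0],"jaw":[1,1,1,1,1,1,1,1,1,1,1,1,1]}'
python3 look.py side pics/s6.png clip clip_lip_a board board_top
python3 - <<'E'
from h import *
c=wrist(); f=c["frame"][:,:,::-1]; g=cv2.resize(cv2.imread("pics/s6.png")[200:300,180:270],None,fx=4,fy=3.74,interpolation=2)
cv2.imwrite("pics/c6.png",np.hstack([f[:374,100:420],g]))
E
```

```text
clock: 14.15
position: [0.5703, 0.2144, 0.1549]
ee_rot: [0.603, 0.798, 0.0, 0.0]
ft_force: [-0.2, 0.4, -0.5]
grip_width: 0.211
grasp_force: 39.1
t 14.15 pos [0.5703 0.2144 0.1549] x-yaw 105.84 j7 -0.3961014713112407
wrist clip [([0.567, 0.215, 0.138], 0.89)]
wrist clip_lip_a [([0.558, 0.215, 0.109], 0.79), ([0.58, 0.22, 0.105], 0.74)]
wrist board []
wrist board_top [([0.567, 0.216, 0.124], 0.91)]
top clip [([0.348, -0.2, 0.037], 0.64), ([0.282, -0.254, 0.037], 0.63)]
top clip_lip_a [([0.352, -0.196, 0.006], 0.66), ([0.281, -0.255, 0.001], 0.51), ([0.282, -0.256, 0.003], 0.47), ([0.348, -0.199, 0.005], 0.43)]
top board [([0.512, 0.008, 0.002], 0.73)]
top board_top [([0.466, 0.178, -0.002], 0.18)]
side clip [([0.35, -0.201, 0.035], 0.81), ([0.569, 0.22, 0.139], 0.73), ([0.577, 0.221, 0.178], 0.7), ([0.282, -0.257, 0.035], 0.67)]
side clip_lip_a [([0.554, 0.214, 0.106], 0.85), ([0.279, -0.256, -0.001], 0.8), ([0.286, -0.256, 0.0], 0.55), ([0.347, -0.198, 0.004], 0.52)]
side board [([0.568, 0.213, 0.001], 0.85), ([0.518, 0.011, -0.003], 0.68), ([0.522, -0.224, -0.003], 0.57)]
side board_top [([0.57, 0.211, 0.129], 0.87), ([0.532, -0.23, 0.005], 0.69)]
```

View pics/c6.png

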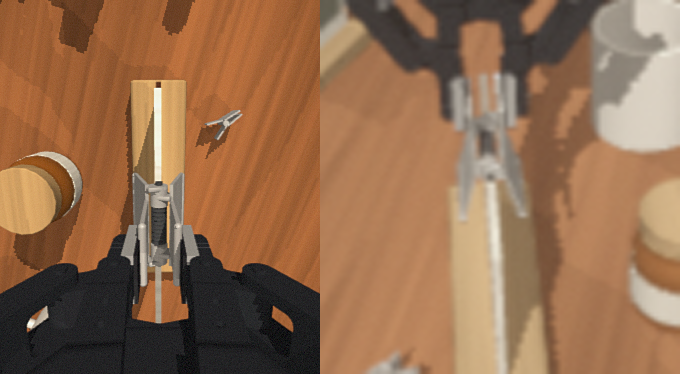

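The board edge (157) lies centred between the lips (135 and 183). The lips are about 18 mm below the edge, the contact force is near zero, and the clip is still open. Handing in.

```bash
python3 -c "
from workcell import manip
print(manip.hand_in())"
```

```text
the job is handed in; nothing more can be done
None
```

I handed the job in with the big steel clip squeezed open to its stop astride the middle of the big board's top edge. By my measurements its lips are about 18 mm below the edge, with no sign of it touching the board. The tray and board show no measurable shift and I saw nothing else disturbed. The hand-in call returned no verdict.

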